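Weigh a moulded bar and hold the scale's dust flap open

TASK

Set the oblong white bar sample down gently (do not drop it) flat in the middle of the bench scale's plate, lengthwise between the two stops, and let go of it while the dust flap is still shut. Then lift the dust flap over the scale's read-out by its handle bar to 60 degrees from shut and finish holding it still there in the fingers (it springs shut if released), so that the reading can be taken; leave the sample lying centred and everything else on the bench where it is.

Things in the scene. Friction and masses are not known exactly. Their poses are not given: they have to be found in the camera images.
- bar_sample: the sample: a loose oblong bar of plain white plastic, 72 long (its x) x 32 wide (its y) x 25 high mm, about 60 g, lying flat on the bench to the right of the scale. Origin at the centre of its underside, z up. The only oblong one of three white moulded samples
- scale: grey bench scale, fixed, 190 deep (its x) x 330 wide (its y) mm; x points from its robot side to its far side, y left, z up; origin under its centre, on the bench. Casing 60 mm high; on its right half (-y) the steel weighing plate, on its left half (+y) a console, top 82 mm above the bench, with the read-out under the dust flap
- plate (a point): centre of the weighing plate's upper face, 75 mm above the bench (axes as the scale's). Plate 140 x 140 mm. Two stops, dark steel ledges 10 mm high, 10 thick, 45 long in x, have inner faces 40 mm to the +y and -y side of this point (80 mm apart): the bar sample goes between them, its length along the scale's y, with 4 mm of play at each end
- flap (a joint): opening angle of the dust flap in rad: 0 shut (level), grows as the near edge with the handle rises; 60 degrees = 1.047; limit 1.75. Starts shut, and springs shut from any angle: spring torque 0.25 N m/rad x (angle + 0.5), flap mass about 0.3 kg, so about 2 to 4 N at the handle bar holds it
- flap_hinge (a point): middle of the flap's hinge line, along the scale's y at the far side of the console, 88 mm above the bench (axes as the scale's; does not move with the flap). The flap's aluminium panel is 140 mm wide, 5 mm thick and reaches 130 mm from here towards the robot when shut
- flap_bar (a point): middle of the flap's handle bar: round steel, 12 mm thick, 120 mm long, along the scale's y. Moves and tilts with the flap; in the flap's axes 175 mm to -x of and 22 mm above the hinge line. Two 10 mm thick arms, 110 mm apart, carry it 45 mm clear of the panel's near edge. Shut, it is 110 mm above the bench, 50 mm above the casing. Pinch it from above, fingers closing across it; it turns in the fingers
- puck: bystander: round white plastic sample, 44 mm across, 25 mm high, loose; origin under its centre
- square_block: bystander: square white plastic sample, 45 x 45 x 25 mm, loose; origin under its centre
- check_weight: bystander: small steel check weight with a knob, 36 mm across, 52 mm high; origin under its centre
- jar: bystander: closed amber glass jar with black cap, 70 mm across, 100 mm high; origin under its centre
- reel: bystander: empty black plastic reel, 84 mm across, 52 mm high; origin under its centre
- screwdriver: bystander: screwdriver lying on the bench; about 200 mm long along its x
- mug: bystander: white mug, 76 mm across, 90 mm high; origin under its centre

How it is judged:
On the way:
1. the bar sample lies flat in the middle of the plate between the stops, released, with the flap still shut (x of bar_sample in the frame of plate between -0.01 and 0.01 m and y of bar_sample in the frame of plate between -0.006 and 0.006 m and z of bar_sample in the frame of plate between -0.003 and 0.003 m and angle between the x axis of bar_sample and the y axis of plate, either way round below 0.15 rad and contact force between the fingers and bar_sample below 0.05 N and linear speed of bar_sample below 0.02 m/s and value of joint flap below 0.08 rad), for 0.2 s.
At the end, for the whole second after the job is handed in: the flap is held still by the fingers (contact of more than 0.8 N, no loose thing propping it) at 60 degrees from shut, within 8 degrees; the bar sample lies flat and free on the plate within 10 mm of its centre across the stops' direction and 6 mm along it, its length square to within 0.15 rad (value of joint flap between 0.907 and 1.187 rad and velocity of joint flap between -0.1 and 0.1 rad/s and contact force between the fingers and flap above 0.8 N and x of bar_sample in the frame of plate between -0.01 and 0.01 m and y of bar_sample in the frame of plate between -0.006 and 0.006 m and z of bar_sample in the frame of plate between -0.003 and 0.003 m and angle between the x axis of bar_sample and the y axis of plate, either way round below 0.15 rad and contact force between the fingers and bar_sample below 0.05 N and linear speed of bar_sample below 0.02 m/s and contact force between flap and puck below 0.2 N and contact force between flap and square_block below 0.2 N and contact force between flap and check_weight below 0.2 N and contact force between flap and jar below 0.2 N and contact force between flap and reel below 0.2 N and contact force between flap and screwdriver below 0.2 N and contact force between flap and mug below 0.2 N and contact force between flap and bar_sample below 0.2 N); the arm keeps its last pose, push and grip.
It fails at once if another thing on the bench is moved by more than 25 mm (distance of any of puck, square_block, check_weight, jar, reel, screwdriver, mug from where it was at the start of the episode above 0.025 m).
It fails at once if the bar sample is dropped (falls free faster than 0.6 m/s) (contact force between the fingers and bar_sample below 0.01 N and linear speed of bar_sample above 0.6 m/s).
It also fails if it takes over 51 s, if anything falls off the work surface, if the arm or the gripper's body presses on something with over 40 N, if the wrist force passes 120 N, or if a joint passes its speed limit or range.

ROBOT

A 6-joint arm with a two-finger parallel gripper is mounted at the origin on the work surface. World frame = base frame: x ahead of the robot, y to its left, z up, the work surface at z = 0. Lengths are in m, angles in rad, forces in N, time in s.
With the tool pointing down it reaches from about 0.225 to 0.875 m from the base axis. Payload 3.4 kg.
Tool frame: the origin (TCP) lies between the finger pads; the fingertips stand 11 mm ahead of it and the grasp point (between the pads) lies 8 mm behind it; z points along the fingers, y is the line along which they close (so a half turn about z gives the same grasp; the last joint's range is limited). The gripper opens to 85 mm and grips with 20 to 120 N. Pads are 22 mm wide; open, the fingers measure 114 mm over their backs; the gripper's body (76 mm by 85 mm) begins 54 mm behind the grasp point. The pads swing forward as they close: fully open they stand 13 mm farther back than shut.
Start: joints at [1.203, 0.276, 1.505, -0, 1.361, -0.121], TCP at [0.14, 0.558, 0.242] pointing down, gripper open.
Joint ranges: [-2.89, 2.89], [-0.75, 2.08], [0.22, 2.7], [-1.18, 4.32], [0.11, 2.71], [-2.7, 2.7]. Speed limits (rad/s): [2.57, 2.57, 3.14, 3.14, 3.14, 3.14].

INTERFACE

Orientations are given as a unit quaternion [x, y, z, w].
In Python, from workcell import ctrl, cams gives the robot as it stands.
- The arm moves only by the shell command python3 -m inch 'ROWS' [FORCE]. ROWS is JSON, a list of rows, each a list of 7 numbers: the opening, from 0 (shut) to 1 (fully open), then the shift along the tool's x, y, z in mm, then the turn, a rotation vector about the tool's x, y, z in rad. A call has 1 to 20 rows; each row is the pose to reach, as a shift and turn from the pose commanded when the call began, along the tool's axes at that moment; what a row does not reach only later rows make up. A row lasts 1/8 s, in which the tool goes at most 62.5 mm and 10.7 degrees, less where a joint would pass 70% of its speed; a pose out of reach is approached as far as the arm can. A call with a gripper value outside its range is refused whole. The fingers move at their own pace and stop on an object; FORCE is the grip in N (left out, the last holds). Time passes only in rows, so rows that repeat a pose let the fingers close. It gives the time, the measured TCP pose, the force, the opening and the grip force at its end, in the units of the state.
- ctrl.observe(): the state, without advancing time (a new reading comes with each control period).
- cams.grab_frame(name): name is "side" or "top" or "wrist"; returns a dict with "pixels" (400x640x3 uint8, red, green, blue), "fx", "fy", "cx", "cy" (pixels), "rvec" (rotation vector, rad) and "tvec" (3), from world to camera coordinates, as OpenCV has them; the wrist camera has in their place "tool_from_camera" (4x4, takes a point from camera to tool coordinates, whose origin is the TCP and whose axes are the flange's). Camera axes: x right, y down, z forward; pixel columns grow to the right and rows downward; lengths in m; the calibration is good to about 2 mm. A picture is of the moment at which its call begins: read the wrist's pose just before it. There is no depth.
- ctrl.job_done(): hands the job in; it is judged then, once.
The state is a dict: "clock": time; "qpos": joint angles; "joint_vel": joint speeds; "effort": joint torques, N m; "tool_pos": TCP position; "tcp_rot": TCP orientation; "contact_force": force on the tool from outside, world axes, zero at the start; "wrist_torque": the same for the moment, N m; "finger_gap": finger opening in m; "gripper_force": force on a finger pad.
Only numpy, scipy, OpenCV 4.12 (cv2) and the standard library are available. Lean on these libraries where they do the work, as an engineer would, in place of code of your own. Each camera call takes 0.05 s, during which the arm holds its last target. There are 200 camera calls.

## Working session

There is one attempt and no reset: what is moved stays moved. The work goes in short steps, Python scripts to look and compute and a shell command to move; the robot and the scene stay as the last step left them, time stands still between calls to the robot, and variables do not carry over. Pictures are saved under pics/ and viewed, at most 10 in all, crops included, and the job is handed in when it is done.

```bash
ls; mkdir -p pics; cat > h.py <<'E'
import numpy as np, cv2
from scipy.spatial.transform import Rotation as R
from workcell import ctrl, cams
def snap(n,fn):
    s=ctrl.observe(); f=cams.grab_frame(n); cv2.imwrite(f'pics/{fn}.png',f['pixels'][:,:,::-1])
    K=np.array([[f['fx'],0,f['cx']],[0,f['fy'],f['cy']],[0,0,1]])
    if n=='wrist':
        T=np.array(f['tool_from_camera']); Rt=R.from_quat(s['tcp_rot']).as_matrix()
        Rc=Rt@T[:3,:3]; c=Rt@T[:3,3]+np.array(s['tool_pos'])
    else:
        Rw=cv2.Rodrigues(np.array(f['rvec'],float))[0]; Rc=Rw.T; c=-Rw.T@np.array(f['tvec'],float)
    np.savez(f'pics/{fn}.npz',K=K,Rc=Rc,c=c); return f['pixels']
def px(fn,u,v,z):
    d=np.load(f'pics/{fn}.npz'); r=d['Rc']@np.linalg.solve(d['K'],[u,v,1]); c=d['c']
    return c+r*(z-c[2])/r[2]
def proj(fn,P):
    d=np.load(f'pics/{fn}.npz'); q=d['K']@(d['Rc'].T@(np.array(P)-d['c'])); return q[:2]/q[2]
def shift(target):
    s=ctrl.observe(); Rt=R.from_quat(s['tcp_rot']).as_matrix()
    return 1000*Rt.T@(np.array(target)-s['tool_pos'])
E
python3 - <<'E'
from h import *
snap('top','top0'); snap('wrist','w0')
s=ctrl.observe(); print(s['clock'],s['tool_pos'],R.from_quat(s['tcp_rot']).as_matrix().round(3),s['contact_force'])
E
```

```text
pics
0.1 [0.140304   0.55717153 0.24153673] [[-0.97   0.244 -0.001]
 [ 0.244  0.97  -0.001]
 [ 0.    -0.002 -1.   ]] [ 0.41201242 -0.25997514 -0.197595  ]
```

View pics/top0.png

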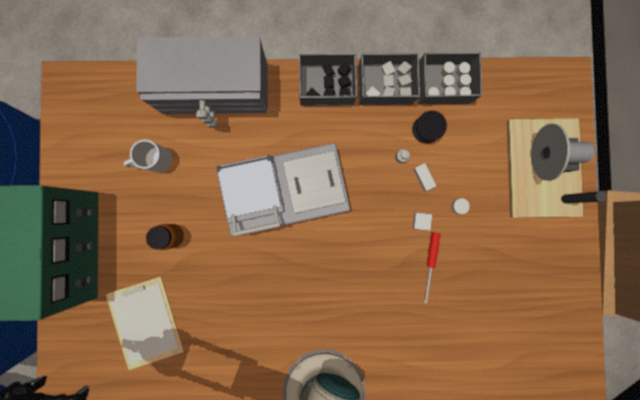

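The top picture shows the scale at about (284,190), the bar at (426,177), square block (423,221), puck (461,206) and check weight (403,156). I'll view an enlarged crop for the corners.

```bash
python3 - <<'E'
from h import *
im=cv2.imread('pics/top0.png')
cv2.imwrite('pics/top0c.png',cv2.resize(im[130:250,205:480][:, :],None,fx=2.9,fy=2.9,interpolation=cv2.INTER_CUBIC)[:, :798])
d=np.load('pics/top0.npz');print(d['c'],d['K'][0,0])
for u,v,z in [(284,190,.08),(426,177,.025),(325,385,0)]: print(px('top0',u,v,z).round(3))
g=im.min(axis=2); m=(g>150).astype('uint8'); m[:, :395]=0; m[:,480:]=0; m[:130]=0; m[250:]=0
n,l,st,ce=cv2.connectedComponentsWithStats(m)
for i in range(1,n):
  if st[i,4]>40:
    (cx,cy),sz,a=cv2.minAreaRect(np.argwhere(l==i)[:,::-1].astype(np.float32)); print(st[i],ce[i].round(1),(cx,cy),sz,a,px('top0',*ce[i],.025).round(3))
E
```

```text
[0.49074974 0.02975065 1.04321118] 365.5115408354475
[0.561 0.099 0.08 ]
[ 0.596 -0.295  0.025]
[ 0.018 -0.003  0.   ]
[398 150  11  10  54] [403.  154.1] (402.40008544921875, 154.30001831054688) (7.155416965484619, 10.28591251373291) 63.43495178222656 [ 0.662 -0.232  0.025]
[416 164  20  26 264] [425.4 176.5] (425.5000305175781, 176.50001525878906) (24.59674644470215, 10.28591251373291) 63.43495178222656 [ 0.598 -0.294  0.025]
[454 199  15  15 175] [461.2 205.9] (461.0, 206.0) (14.0, 14.0) 90.0 [ 0.514 -0.392  0.025]
[415 213  17  17 245] [422.9 221.1] (422.8658447265625, 221.2073211669922) (15.46041488647461, 15.681278228759766) 6.34019136428833 [ 0.473 -0.283  0.025]
```

View pics/top0c.png

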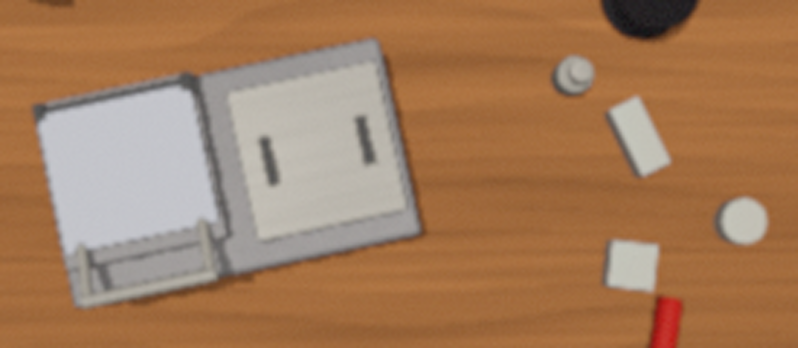

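The crop shows the scale yawed about 11.5° (stops at crop (269,161) and (365,139)) and the handle bar at the lower left from (80,303) to (215,277). The bar's long axis lies about 25° from world x. Next I'll move above the plate for a close wrist view, on the way to the bar.

```bash
python3 - <<'E'
from h import *
f=lambda u,v,z:px('top0',205+u/2.9,130+v/2.9,z)
pc=f(317,150,.085);hb=f(148,290,.11)
print('plate',pc,'bar',hb,'stops',f(269,161,.085),f(365,139,.085))
d=np.load('pics/w0.npz'); Rt=R.from_quat(ctrl.observe()['tcp_rot']).as_matrix()
print('cam in tool',Rt.T@(d['c']-ctrl.observe()['tool_pos']),(Rt.T@d['Rc']).round(3),d['K'][0,0])
print(shift([pc[0]-.03,pc[1]+.05,.36]))
E
```

```text
plate [0.58175799 0.01917275 0.085     ] bar [0.45846472 0.16946792 0.11      ] stops [0.5723914  0.06279996 0.085     ] [ 0.59114479 -0.02454861  0.085     ]
cam in tool [ 0.0699679   0.00026684 -0.13368544] [[ 0.    -0.962 -0.275]
 [ 1.     0.     0.   ]
 [-0.    -0.275  0.962]] 314.0100410746922
[-518.15439508 -372.91509589 -117.98768167]
```

```bash
python3 -m inch '[[1,-529,-380,-118,0,0,1.126],[1,-529,-380,-118,0,0,1.126],[1,-529,-380,-118,0,0,1.126],[1,-529,-380,-118,0,0,1.126],[1,-529,-380,-118,0,0,1.126],[1,-529,-380,-118,0,0,1.126],[1,-529,-380,-118,0,0,1.126],[1,-529,-380,-118,0,0,1.126],[1,-529,-380,-118,0,0,1.126],[1,-529,-380,-118,0,0,1.126],[1,-529,-380,-118,0,0,1.126],[1,-529,-380,-118,0,0,1.126],[1,-529,-380,-118,0,0,1.126],[1,-529,-380,-118,0,0,1.126],[1,-529,-380,-118,0,0,1.126],[1,-529,-380,-118,0,0,1.126]]' 
python3 - <<'E'
from h import *
snap('wrist','w1')
E
```

```text
clock: 2.1
tool_pos: [0.5602, 0.0605, 0.3605]
tcp_rot: [0.633, 0.774, 0.0, 0.0]
contact_force: [-0.3, 0.1, -1.0]
finger_gap: 0.0853
gripper_force: 0.0
```

View pics/w1.png

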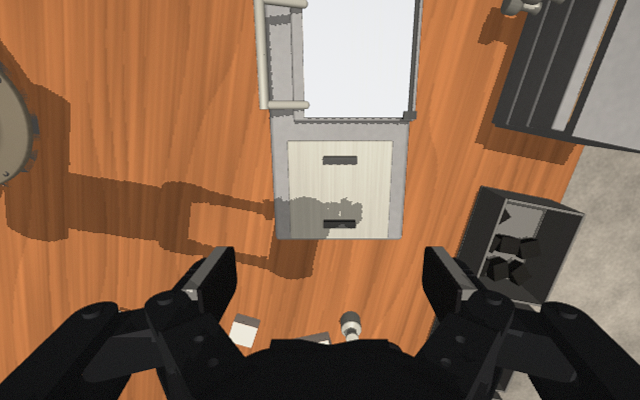

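The wrist view shows the stops at (340,160) and (340,224), the plate at about (288..400, 140..238), and the handle bar along column ~264 with its near end at row ~105.

```bash
python3 - <<'E'
from h import *
im=cv2.imread('pics/w1.png').max(axis=2).astype(int)
for r0,r1,t in [(148,172,90),(214,236,60)]:
    m=(im[r0:r1,315:365]<t).astype('uint8'); n,l,st,ce=cv2.connectedComponentsWithStats(m)
    i=1+np.argmax(st[1:,4]); ys,xs=np.where(l==i); print(r0,st[i]+[315,r0,0,0,0])
print(im[150:172,340]); print(im[214:236,330])
print(im[150,280:300],im[150,385:405]); print(im[40,250:275],im[80,250:275])
print(im[95:120,264])
E
```

```text
148 [324 156  32   2  63]
214 [324 220  31   8 205]
[223 222 223 223 229 195  85  82  98  94  92  91  94  87 137 218 225 222
 222 222 222 222]
[137 136 137 136 141 100  44  26  54  59  57  57  56  47 128 209 221 218
 216 216 214 214]
[182 183 182 182 180 177 173 177 206 222 220 221 221 220 218 220 220 216
 216 215] [224 221 224 227 227 227 211 177 174 175 175 177 178 176 176 177 175 176
 176 172]
[194 190 192 190 185 165 154 185 200 211 214 207 194 179 160 123  85  95
 101 147 186 182 179 178 179] [177 175 179 179 177 178 182 174 160 182 203 222 225 217 196 178 155 119
  85 101 107 121 161 189 187]
[213 215 215 216 217 219 220 219 221 220 222 223 225 224 167 177 184 182
 181 181 180 178 177 175 176]
```

```bash
python3 - <<'E'
from h import *
a=px('w1',339.5,164.2,.085); b=px('w1',339,219.0,.075)
a2=px('w1',339.5,155.2,.075); b2=px('w1',339,228,.085)
print(a,b,a-b,np.linalg.norm((a-b)[:2])); c=(a+b)/2; print('outer',np.linalg.norm((a2-b2)[:2]),(a2+b2)/2)
print('plate c',c)
for r,(c0,c1) in ((164,(323.5,355.5)),(228,(323.5,354.5))):
    p=px('w1',c0,r,.085);q=px('w1',c1,r,.085);v=q-p;print(np.linalg.norm(v),np.degrees(np.arctan2(v[1],v[0])))
# plate edges at z .075
p=px('w1',287.6,150,.075);q=px('w1',391.2,150,.075);v=q-p;print('plate w',np.linalg.norm(v),np.degrees(np.arctan2(v[1],v[0])))
v=a2-b2;yaw=np.arctan2(-v[0],v[1]);print('yaw from stops',np.degrees(yaw))
x=np.array([np.cos(yaw),np.sin(yaw)]);m=(p+q)/2;print('x offs plate edge mid vs c',(m[:2]-c[:2])@x)
h1=px('w1',260.7,40,.11);h2=px('w1',262.8,80,.11);v=h1-h2;print('bar',h1,h2,np.degrees(np.arctan2(-v[0],v[1])), (h1-c)[:2]@x)
e=px('w1',265,107.5,.11);print('end',e)
print('to bar', shift([.598,-.294,.15]))
E
```

```text
[0.57439646 0.0598878  0.085     ] [ 0.59064792 -0.01882579  0.075     ] [-0.01625146  0.07871359  0.01      ] 0.08037374653928948
outer 0.10044587868814461 [0.5824542  0.02087945 0.08      ]
plate c [0.58252219 0.020531   0.08      ]
0.0421620750301338 11.405714781042478
0.043287634763976963 11.393876625181232
plate w 0.1381289430844462 11.408128425441312
yaw from stops 11.35093383097247
x offs plate edge mid vs c -0.0001918550384395228
bar [0.45759136 0.18369015 0.11      ] [0.46581325 0.14254006 0.11      ] 11.299049813734223 -0.09037457487528457
end [0.47265944 0.1128216  0.11      ]
to bar [-354.86036004  -33.14449606  210.43644481]
```

```bash
python3 -m inch '[[1,-355,-33,190,0,0,1.31],[1,-355,-33,190,0,0,1.31],[1,-355,-33,190,0,0,1.31],[1,-355,-33,190,0,0,1.31],[1,-355,-33,190,0,0,1.31],[1,-355,-33,190,0,0,1.31],[1,-355,-33,190,0,0,1.31],[1,-355,-33,190,0,0,1.31],[1,-355,-33,190,0,0,1.31],[1,-355,-33,190,0,0,1.31],[1,-355,-33,190,0,0,1.31],[1,-355,-33,190,0,0,1.31]]' 
python3 - <<'E'
from h import *
snap('wrist','w2')
im=cv2.imread('pics/w2.png').min(axis=2); m=(im>130).astype('uint8')
n,l,st,ce=cv2.connectedComponentsWithStats(m)
for i in range(1,n):
  if st[i,4]>300:
    (cx,cy),sz,a=cv2.minAreaRect(np.argwhere(l==i)[:,::-1].astype(np.float32)); print(st[i],ce[i].round(1),(cx,cy),sz,a,px('w2',cx,cy,.025).round(4))
E
```

```text
clock: 3.65
tool_pos: [0.5983, -0.294, 0.1709]
tcp_rot: [0.974, 0.228, 0.0, 0.0]
contact_force: [0.5, 0.8, -0.8]
finger_gap: 0.0853
gripper_force: 0.0
[   0    0   32  176 2389] [ 22.  104.2] (15.5, 87.5) (175.0, 31.0) 90.0 [ 0.5568 -0.0192  0.025 ]
[ 271   69   43   44 1264] [290.8  89.8] (292.2500305175781, 90.75001525878906) (42.42640686035156, 41.719295501708984) 45.0 [ 0.658  -0.2293  0.025 ]
[ 311  147   36   76 2617] [328.2 183.5] (328.4999694824219, 184.49996948242188) (34.99999237060547, 74.99998474121094) 0.0 [ 0.5984 -0.2929  0.025 ]
[ 528  166  112  149 6238] [598.7 252.8] (603.766357421875, 253.19497680664062) (51.46828079223633, 181.02474975585938) 37.7554931640625 [ 0.6559 -0.5647  0.025 ]
[ 235  263   59   52 1689] [263.5 288.8] (263.6153564453125, 289.576904296875) (43.82131576538086, 41.325164794921875) 33.6900634765625 [ 0.4713 -0.2826  0.025 ]
[ 358  281   43   38 1264] [378.9 299.4] (379.0, 299.5) (37.0, 42.0) 90.0 [ 0.513  -0.3928  0.025 ]
[500 369  39  27 461] [518.1 380.3] (521.637939453125, 380.3448486328125) (41.6241455078125, 15.362853050231934) 23.198591232299805 [ 0.4929 -0.5848  0.025 ]
```

View pics/w2.png

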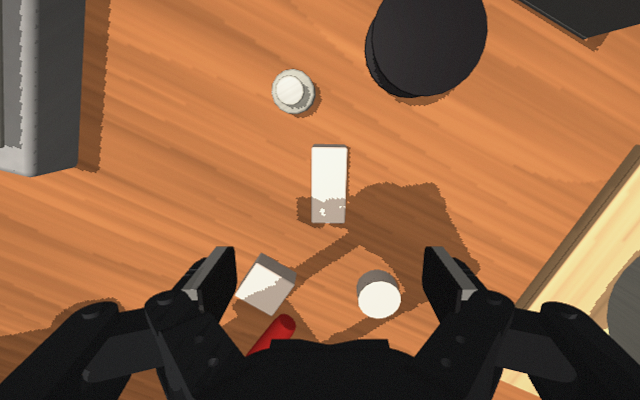

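The bar sits at (328,184), nearly square to the tool, with clear room on both finger sides. I'll fit its edges for a precise centre and angle.

```bash
python3 - <<'E'
from h import *
im=cv2.imread('pics/w2.png').min(axis=2).astype(int)
P=[]
for r in (152,165,180,192):
    w=np.where(im[r,300:360]>130)[0]+300; l,rr=w[0]-.5,w[-1]+.5
    P.append((px('w2',l,r,.025)[:2],px('w2',rr,r,.025)[:2])); print(r,l,rr,np.linalg.norm(P[-1][1]-P[-1][0]))
print(im[138:152,325], im[214:230,318],im[214:230,340])
for k in (0,1):
    v=P[0][k]-P[-1][k];print(np.degrees(np.arctan2(v[1],v[0])))
f=[px('w2',325,145.5,.025),px('w2',328.5,222.5,.025)]; print(f,np.linalg.norm(f[0]-f[1]))
mid=np.mean([P[0],P[-1]],axis=(0,1));print(mid)
E
```

```text
152 310.5 346.5 0.032069369999528405
165 310.5 346.5 0.03243590964229865
180 310.5 345.5 0.03195627122724909
192 310.5 345.5 0.03230161949018033
[ 78  77  78  80  80  79  93  98  89 195 228 238 239 237] [154 154 155 154 155 152 156 158 124  62  40  46  43  42  65  69] [153 154 153 154 154 153 156 158 147  71  38  48  47  47  65  77]
25.435445311238144
25.795926029338226
[array([ 0.62892854, -0.27439002,  0.025     ]), array([ 0.56518616, -0.30939681,  0.025     ])] 0.07272252620295389
[ 0.60850032 -0.28770302]
```

```bash
python3 - <<'E'
from h import *
c=(px('w2',328.5,146.4,.025)+px('w2',327.8,222.2,.025))/2; s=ctrl.observe()
Rt=R.from_quat(s['tcp_rot']).as_matrix(); print(c,np.degrees(np.arctan2(Rt[1,0],Rt[0,0])),shift([c[0],c[1],.012]))
E
```

```text
[ 0.59737852 -0.29309359  0.025     ] 26.336811117070702 [ -0.38019216  -1.46488312 158.76159035]
```

```bash
python3 -m inch '[[1,0,-1.5,60,0,0,0.013],[1,0,-1.5,110,0,0,0.013],[1,0,-1.5,140,0,0,0.013],[1,0,-1.5,150,0,0,0.013],[1,0,-1.5,158,0,0,0.013],[1,0,-1.5,158.5,0,0,0.013],[1,0,-1.5,158.5,0,0,0.013],[0,0,-1.5,158.5,0,0,0.013],[0,0,-1.5,158.5,0,0,0.013],[0,0,-1.5,158.5,0,0,0.013],[0,0,-1.5,158.5,0,0,0.013],[0,0,-1.5,158.5,0,0,0.013],[0,0,-1.5,158.5,0,0,0.013],[0,0,-1.5,158.5,0,0,0.013]]' 30
```

```text
clock: 5.45
tool_pos: [0.5977, -0.2935, 0.0121]
tcp_rot: [0.975, 0.221, 0.0, 0.0]
contact_force: [-0.2, -0.4, 3.8]
finger_gap: 0.0313
gripper_force: 31.0
```

```bash
python3 -m inch '[[0,0,0,-30,0,0,0],[0,0,0,-80,0,0,0],[0,0,0,-140,0,0,0],[0,20,-48,-160,0,0,-0.18],[0,40,-97,-160,0,0,-0.36],[0,61,-145,-160,0,0,-0.54],[0,81,-193,-160,0,0,-0.72],[0,100,-240,-160,0,0,-0.9],[0,115,-275,-160,0,0,-1.08],[0,122,-290,-160,0,0,-1.24],[0,122,-290,-155,0,0,-1.322],[0,122,-290,-150,0,0,-1.322],[0,122,-290,-150,0,0,-1.322],[0,122,-290,-150,0,0,-1.322]]' 
python3 - <<'E'
from h import *
s=ctrl.observe();Rt=R.from_quat(s['tcp_rot']).as_matrix(); print(np.degrees(np.arctan2(Rt[1,0],Rt[0,0])),s['tool_pos'])
snap('wrist','w3')
print(shift([.5825,.0206,.0875]))
E
```

```text
clock: 7.2
tool_pos: [0.5825, 0.0206, 0.1616]
tcp_rot: [0.635, 0.773, -0.0, -0.0]
contact_force: [-0.1, -0.8, -1.0]
finger_gap: 0.0312
gripper_force: 30.5
101.21463763149487 [0.58245947 0.02060725 0.16163072]
[ 1.71907182e-02 -7.35168804e-02  7.43035837e+01]
```

View pics/w3.png

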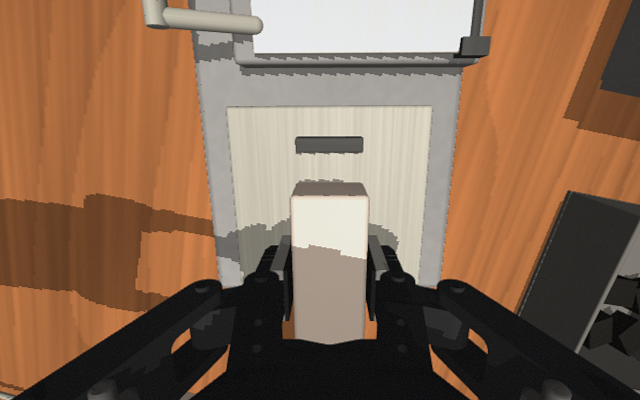

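The bar is held square over the plate: its +y top end edge is at row ~195 (columns 292–368), and the left stop's inner edge is at row ~152.

```bash
python3 - <<'E'
from h import *
im=cv2.imread('pics/w3.png').max(axis=2).astype(int)
print(im[176:204,330],im[132:160,330])
s=ctrl.observe();Rt=R.from_quat(s['tcp_rot']).as_matrix();t=s['tool_pos']
y=np.array([-np.sin(np.radians(11.4)),np.cos(np.radians(11.4))]);x=np.array([y[1],-y[0]])
for r in (194.5,195.5,196.5): q=(px('w3',330,r,t[2]+.013)-t)[:2];print('bar end',r,q@y,q@x)
for a,b in ((292,215),(292,240),(368,215),(368,235)): 
    q=(px('w3',a,b,t[2]+.013)-t)[:2];print(q@x,q@y)
for r in (152,153): q=(px('w3',330,r,.085)-t)[:2];print('stop',r,q@y,q@x)
for c0 in (295,363): q=(px('w3',c0,150,.085)-t)[:2];print(q@x)
E
```

```text
[216 213 215 215 220 156 118 110 111 112 113 114 114 113 115 116 115 116
 117 161 212 228 234 234 235 235 236 234] [217 217 218 226 129  52  78  94  94  93  94  92  91  90  91  89  91  91
  90  80  95 207 222 218 217 217 217 214]
bar end 194.5 0.036159506693790644 0.00014914245132409033
bar end 195.5 0.03574476311045127 0.00014819374022337635
bar end 196.5 0.03532926690884123 0.000147243307535367
-0.015317917615068918 0.02755365662504805
-0.01570787749446298 0.016546394223494104
0.015577711155960907 0.02745487083948523
0.015848152281144622 0.018687957530664705
stop 152 0.040552867193185745 0.00044025120462535215
stop 153 0.03988202277319884 0.0004387166720283185
-0.02297209864930804
0.02252203364539194
```

```bash
python3 -m inch '[[0,0,0,30,0,0,0],[0,0,0,50,0,0,0],[0,0,0,62,0,0,0],[0,0,0,68,0,0,0],[0,0,0,71,0,0,0],[0,0,0,73,0,0,0],[0,0,0,74,0,0,0],[0,0,0,74,0,0,0],[0,0,0,74,0,0,0]]'
```

```text
clock: 8.38
tool_pos: [0.5826, 0.0209, 0.088]
tcp_rot: [0.634, 0.773, 0.0, 0.0]
contact_force: [-0.5, -0.0, -1.2]
finger_gap: 0.0311
gripper_force: 30.5
```

Lower another millimetre, then open the fingers slightly and gently.

```bash
python3 -m inch '[[0,0,0,0.5,0,0,0],[0,0,0,1,0,0,0],[0,0,0,1,0,0,0],[0,0,0,1,0,0,0]]' 20; python3 -m inch '[[0.42,0,0,0,0,0,0],[0.5,0,0,0,0,0,0],[0.55,0,0,0,0,0,0],[0.6,0,0,0,0,0,0],[0.6,0,0,0,0,0,0],[0.6,0,0,-10,0,0,0],[0.6,0,0,-40,0,0,0],[0.6,0,0,-80,0,0,0],[0.6,0,0,-100,0,0,0],[0.6,0,0,-100,0,0,0]]'
python3 - <<'E'
from h import *
snap('wrist','w4')
im=cv2.imread('pics/w4.png').max(axis=2).astype(int)
print(shift([.461,.1716,.2]),shift([.461,.1716,.102]))
E
```

```text
clock: 8.88
tool_pos: [0.5825, 0.021, 0.0871]
tcp_rot: [0.634, 0.773, 0.0, 0.0]
contact_force: [-0.9, 0.8, 3.3]
finger_gap: 0.0314
gripper_force: 30.8
clock: 10.12
tool_pos: [0.5838, 0.0209, 0.1893]
tcp_rot: [0.634, 0.773, 0.002, 0.002]
contact_force: [-0.2, 0.5, 0.1]
finger_gap: 0.051
gripper_force: 0.0
[171.59767086 -89.86272017 -12.60344324] [171.64006293 -90.03853676  85.39638988]
```

View pics/w4.png

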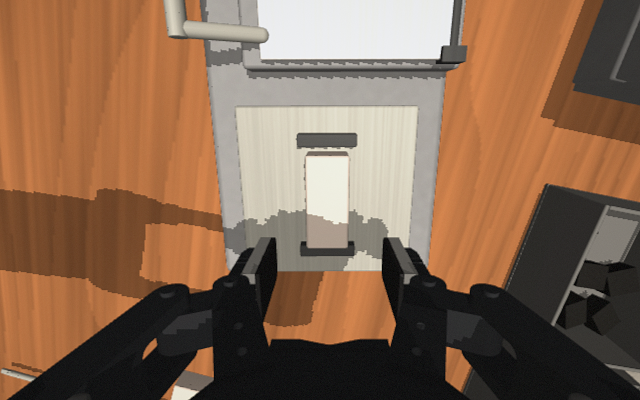

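The bar lies flat between the stops (top face columns 306–348, rows ~156–247), clear of the open fingers. I'll check its offset numerically, along with the handle bar's position.

```bash
python3 - <<'E'
from h import *
im=cv2.imread('pics/w4.png').max(axis=2).astype(int)
print(im[150:162,327],im[238,300:312],im[190,298:312],im[190,342:354],im[240:256,327]); print(im[18:48,230])
c=np.array([.5825,.0206]);a=np.radians(11.4);x=np.array([np.cos(a),np.sin(a)]);y=np.array([-x[1],x[0]])
for u,v in ((327,155.5),(327,247.5),(305.5,190),(348.5,190),(305.5,160),(305.5,240)): q=px('w4',u,v,.1)[:2]-c;print(u,v,(q@x).round(4),(q@y).round(4))
for p in ((230,33),(267,35),(190,31)): q=px('w4',*p,.11)[:2]-c;print(p,(q@x).round(4),(q@y).round(4))
E
```

```text
[229 144 112 117 115 137 229 240 239 240 239 239] [131 130 129 135 137 130 137 151 168 174 174 172] [212 210 209 213 216 217 209 194 217 237 239 238 238 238] [238 239 239 238 240 237 208 181 216 217 215 214] [173 172 173 173 174 173 177 163  86  52  56  55  56  58  57  50]
[174 172 171 172 172 175 162 173 187 194 195 198 198 197 196 192 188 183
 170 159 139 118  89 110 168 176 178 176 175 178]
327 155.5 0.0002 0.0361
327 247.5 -0.0 -0.0354
305.5 190 -0.0157 0.0108
348.5 190 0.0159 0.0106
305.5 160 -0.0152 0.0329
305.5 240 -0.0166 -0.0291
(230, 33) -0.059 0.1132
(267, 35) -0.0364 0.1121
(190, 31) -0.0833 0.1143
```

```bash
python3 -m inch '[[0.45,50,-26,-15,0,0,0],[0.45,100,-52,-15,0,0,0],[0.45,145,-75,-15,0,0,0],[0.45,172,-90,-12,0,0,0],[0.45,172,-90,-12,0,0,0],[0.45,172,-90,-12,0,0,0],[0.45,172,-90,-12,0,0,0]]'
python3 - <<'E'
from h import *
s=ctrl.observe();Rt=R.from_quat(s['tcp_rot']).as_matrix(); print(Rt.round(3))
snap('wrist','w5'); print(shift([.461,.1716,.102]))
E
```

```text
clock: 11.05
tool_pos: [0.4614, 0.1712, 0.1985]
tcp_rot: [0.635, 0.773, -0.0, 0.0]
contact_force: [0.4, -0.4, 0.2]
finger_gap: 0.0384
gripper_force: 0.0
[[-0.194  0.981 -0.   ]
 [ 0.981  0.194 -0.   ]
 [-0.    -0.    -1.   ]]
[ 0.50659701 -0.25058378 96.55835389]
```

View pics/w5.png

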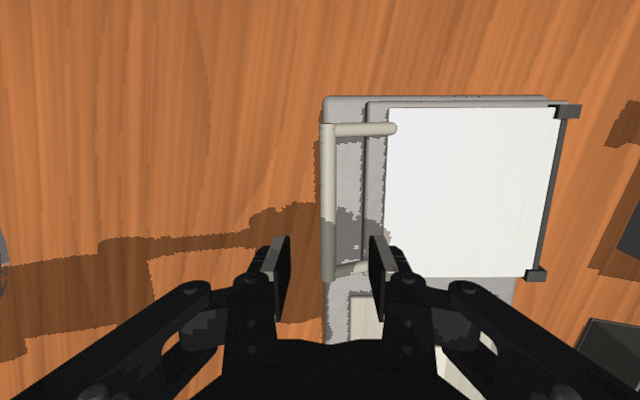

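The handle bar spans (328,123)–(328,282), with the fingers straddling it and centred on its column.

```bash
python3 - <<'E'
from h import *
s=ctrl.observe();Rt=R.from_quat(s['tcp_rot']).as_matrix()
im=cv2.imread('pics/w5.png').max(axis=2).astype(int); print(im[160,315:342],im[225,315:342])
for u,v in ((328,123),(327.8,160),(327.5,225),(327,281)): print((1000*Rt.T@(px('w5',u,v,.11)-s['tool_pos'])).round(1))
E
```

```text
[120 122 122 116 102 118 145 163 179 189 197 210 213 208 203 200 195 188
 177 161 133 147 185 185 183 184 181] [125 122 125 123 112  93 103 111 117 122 130 133 132 132 128 127 122 116
 110 104  96 103 113 113 112 113 113]
[58.8 -0.9 88.5]
[33.1 -1.1 88.6]
[-16.4  -1.3  88.6]
[-64.1  -1.8  88.6]
```

```bash
python3 -m inch '[[0.45,-2,-1,40,0,0,0],[0.45,-2,-1,70,0,0,0],[0.45,-2,-1,90,0,0,0],[0.45,-2,-1,96.5,0,0,0],[0.45,-2,-1,96.5,0,0,0],[0.45,-2,-1,96.5,0,0,0],[0,-2,-1,96.5,0,0,0],[0,-2,-1,96.5,0,0,0],[0,-2,-1,96.5,0,0,0],[0,-2,-1,96.5,0,0,0],[0,-2,-1,96.5,0,0,0],[0,-2,-1,96.5,0,0,0]]' 40
```

```text
clock: 12.6
tool_pos: [0.4604, 0.17, 0.1025]
tcp_rot: [0.634, 0.773, 0.0, 0.0]
contact_force: [0.9, 0.3, 2.5]
finger_gap: 0.0105
gripper_force: 39.0
```

```bash
python3 -m inch '[[0,0,2.6,-15,0,0,0],[0,0,6.5,-30,0,0,0],[0,0,11.7,-44.6,0,0,0],[0,0,18,-58.5,0,0,0],[0,0,25.7,-72,0,0,0],[0,0,34.4,-84.6,0,0,0],[0,0,34.4,-84.6,0,0,0],[0,0,34.4,-84.6,0,0,0]]'
```

```text
clock: 13.6
tool_pos: [0.4914, 0.1762, 0.1869]
tcp_rot: [0.634, 0.773, -0.002, -0.002]
contact_force: [-6.1, -0.6, -1.0]
finger_gap: 0.0105
gripper_force: 39.1
```

```bash
python3 -m inch '[[0,0,9,-11.8,0,0,0],[0,0,19.7,-22.7,0,0,0],[0,0,31.4,-32.7,0,0,0],[0,0,44,-41.6,0,0,0],[0,0,57.2,-49.4,0,0,0],[0,0,71,-56,0,0,0],[0,0,71,-56,0,0,0],[0,0,71,-56,0,0,0]]'
python3 - <<'E'
from h import *
s=ctrl.observe();print(s['tool_pos'],s['contact_force'],s['joint_vel'].round(3) if hasattr(s['joint_vel'],'round') else s['joint_vel'])
c=np.array([.5825,.0206]);a=np.radians(11.4);x=np.array([np.cos(a),np.sin(a)])
X=(np.array(s['tool_pos'])[:2]-c)@x-.0846; Z=s['tool_pos'][2]+.008-.088
print(X,Z,np.hypot(X,Z),'angle',np.degrees(np.arctan2(Z,-X)-np.arctan2(22,175)))
im=snap('side','s1')
E
```

```text
clock: 14.6
tool_pos: [0.5616, 0.1904, 0.2468]
tcp_rot: [0.634, 0.773, -0.001, -0.001]
contact_force: [-11.2, -1.5, 14.2]
finger_gap: 0.0103
gripper_force: 41.1
[0.56157509 0.19035376 0.24679408] [-11.21135978  -1.470987    14.2004318 ] [ 0.002 -0.002  0.004 -0.001 -0.004 -0.   ]
-0.07155901446015445 0.16679407927688025 0.18149643917259314 angle 59.614095655092505
```

View pics/s1.png

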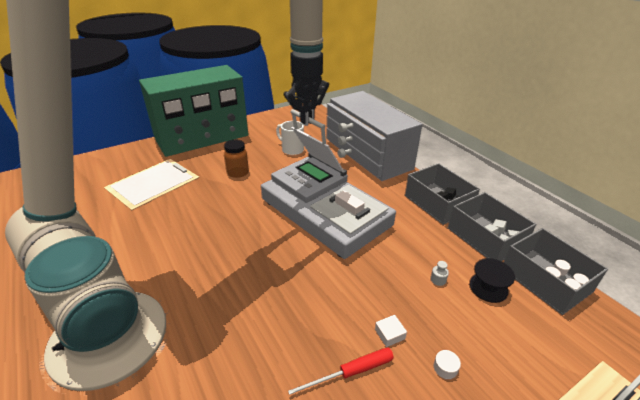

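The side view shows the flap held open over the read-out and the bar lying on the plate, with the other items in place. I'll check the angle by projecting the panel's near edge for several angles and comparing.

```bash
python3 - <<'E'
from h import *
im=cv2.imread('pics/s1.png')
c=np.array([.5825,.0206]);a=np.radians(11.4);x=np.array([np.cos(a),np.sin(a)]);y=np.array([-x[1],x[0]])
s=ctrl.observe(); ym=(px('w5',327.6,202,.11)[:2]-c)@y
big=cv2.resize(im[90:230,250:410],None,fx=4,fy=4,interpolation=cv2.INTER_CUBIC)
for th,col in ((52,(0,0,255)),(60,(0,255,0)),(68,(255,0,0))):
    t=np.radians(th); f=lambda l,h,w:proj('s1',[*(c+x*(.0846+-l*np.cos(t)+h*np.sin(t))+y*(ym+w)),.088+l*np.sin(t)+h*np.cos(t)])
    P=np.array([f(0,0,-.07),f(.13,0,-.07),f(.13,0,.07)]);Q=np.array([f(.175,.022,-.06),f(.175,.022,.06)]);print(th,P.round(1).tolist())
    for p in (P,Q): cv2.polylines(big,[((p-[250,90])*4).astype(int)],False,col,1)
cv2.imwrite('pics/s1b.png',big)
E
```

```text
52 [[343.4, 172.9], [322.7, 150.0], [287.0, 130.8]]
60 [[343.4, 172.9], [327.2, 144.5], [291.2, 125.7]]
68 [[343.4, 172.9], [331.9, 139.5], [295.7, 121.2]]
```

View pics/s1b.png

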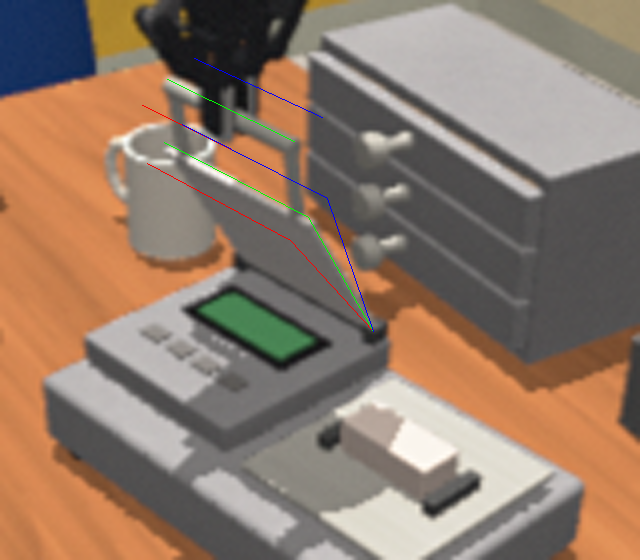

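The flap lies on the 60° line (about 59°), held at rest, and the bar is in place. I'll hand the job in.

```bash
python3 -c "
from workcell import ctrl
print(ctrl.job_done())"
```

```text
the job is handed in; nothing more can be done
None
```

I handed the job in at about 15 s of robot time: the bar sample lies released and centred between the stops, within about 1 mm by the wrist camera, and the fingers are holding the flap still at about 59°; the judge's result was not shown.

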